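# Lay a crushed specimen in the viewing tray and flip the keeper over it

### The job

With the fingertips only, tip the crushed tube specimen over so that it lies along the tray with its frayed crown towards the stop, and push it along until the crown rests against the stop. Then flip the steel keeper bar over so that it lies down across the specimen. Do not pick the specimen up, and leave the other things on the bench where they are.

Things in the scene. Friction and masses are not known exactly. Their poses are not given: they have to be found in the camera images.
- tray: the viewing tray, fixed to the table: grey plate 275 x 110 mm. Origin under it on the table; x runs along it towards the stop, y across, z up. Floor at z = 8 mm. Low rails along it, inner faces at y = -35 and +35 mm, tops at z = 20 mm. Its x = -135 mm end is open.
- tray_stop (a point): centre of the stop's face, at tray x = 125 mm, y = 0, z = 23 mm: an upright plate across the tray's lane, 80 mm wide, its top 38 mm above the table
- keeper_hinge (a point): middle of the keeper bar's hinge axis, beside the lane at tray x = 92 mm, y = +46 mm, z = 54.5 mm; the axis runs along the tray's x
- specimen: the crushed tube specimen: square black column 44 x 44 mm, 110 mm tall, with an aluminium cap as foot (12 mm) and a frayed crown (top 18 mm); firm to push below the crown; 0.2 to 0.42 kg. Starts standing on its foot on the tray floor near the open end, about square with the tray. Origin at the centre of the foot's underside, z along the column to the crown.
- specimen_mid (a point): centre of the specimen, half-way up (55 mm from the foot); its z axis is the column's axis, towards the crown
- specimen_top (a point): centre of the specimen's crown end, 110 mm from the foot
- keeper (a joint): angle of the keeper, a flat steel bar 18 mm wide, 5 mm thick, 75 mm long from its hinge. 0: level across the lane, resting on a lying specimen; 1.57: upright. Starts at 1.62 to 1.85, leaning outward (tray +y). Limits -0.4, 2.0. Slightly stiff: stays where left near upright, falls by itself once about 0.4 rad past upright towards the lane.
- keeper_tip (a point): end of the keeper bar, 75 mm from the hinge, on the middle of its width
- spare: an uncrushed square black column with an aluminium cap, 44 x 44 mm and 70 mm tall, standing on the table beside the tray's -y side; a bystander; origin at the centre of its underside
- jar: a small round lidded jar, 48 mm across, 60 mm tall, beside the tray's -y side; a bystander; origin at the centre of its underside
- dish: a shallow glass dish, 84 mm across, 16 mm tall; a bystander; origin at the centre of its underside
- driver: a screwdriver lying on the table, 170 mm long; a bystander; origin under it, along its length
- tweezers: steel tweezers lying on the table, 120 mm long; a bystander; origin under it, along its length
- bottle: a bottle, 54 mm across, 130 mm tall; a bystander; origin at the centre of its underside
- collar: a flat steel collar, 52 mm across, 18 mm tall; a bystander; origin at the centre of its underside

How it is judged:
On the way, in this order (a step that is already met when the one before it is completed fails the run):
1. the specimen lies on the tray floor with its crown against the stop, while the keeper bar still stands open (angle between specimen_mid's own z axis and vertical between 1.47 and 1.67 rad and x of specimen_top in the frame of tray between 0.118 and 0.13 m and z of specimen_mid in the frame of tray between 0.024 and 0.036 m and y of specimen_mid in the frame of tray between -0.02 and 0.02 m and angle between the z axis of specimen_mid and the x axis of tray, either way round below 0.26 rad and value of joint keeper above 1 rad), for 0.2 s.
2. the keeper bar lies across the specimen (angle between specimen_mid's own z axis and vertical between 1.47 and 1.67 rad and x of specimen_top in the frame of tray between 0.118 and 0.13 m and z of specimen_mid in the frame of tray between 0.024 and 0.036 m and y of specimen_mid in the frame of tray between -0.02 and 0.02 m and angle between the z axis of specimen_mid and the x axis of tray, either way round below 0.26 rad and value of joint keeper below 0.12 rad), for 0.2 s.
At the end, for the whole second after the job is handed in: The specimen lies flat on the tray floor (level to 0.1 rad, along the lane to 0.26 rad, middle within 20 mm of the lane's), crown end within 7 mm of the stop; the keeper bar lies across it (level to 0.12 rad); all at rest, bystanders within 15 mm of their starts (all of step 2 and value of joint keeper above -0.12 rad and linear speed of specimen below 0.02 m/s); the robot touches nothing.
It fails at once if the specimen is lifted off the tray (height (world z) of specimen_mid above 0.08 m or (angle between specimen_mid's own z axis and vertical above 1.4 rad and height (world z) of specimen_mid above 0.055 m)).
It fails at once if a bystander is moved by more than 15 mm (distance of any of spare, jar, dish, driver, tweezers, bottle, collar from where it was at the start of the episode above 0.015 m).
It also fails if it takes over 51 s, if anything falls off the work surface, if the arm or the gripper's body presses on something with over 40 N, if the wrist force passes 120 N, or if a joint passes its speed limit or range.

### The arm

A 7-joint arm with a two-finger parallel gripper is mounted at the origin on the work surface. World frame = base frame: x ahead of the robot, y to its left, z up, the work surface at z = 0. Lengths are in m, angles in rad, forces in N, time in s.
With the tool pointing down it reaches from about 0.375 to 0.925 m from the base axis. Payload 3.1 kg.
Tool frame: the origin (TCP) lies between the finger pads; the fingertips stand 19 mm ahead of it and the grasp point (between the pads) is the TCP; z points along the fingers, y is the direction in which the jaws open and shut (so a half turn about z gives the same grasp; the last joint's range is limited). The gripper opens to 85 mm and grips with 20 to 120 N. Pads are 22 mm wide; open, the fingers measure 114 mm over their backs; the gripper's body (76 mm by 85 mm) begins 54 mm behind the grasp point. The pads swing forward as they close: fully open they stand 13 mm farther back than shut.
Start: joints at [-0.098, 0.383, 0.044, 1.598, -0.018, 1.161, -0.05], TCP at [0.65, 0, 0.25] pointing down, gripper open.
Joint ranges: [-2.61, 2.61], [-0.41, 2.15], [-1.48, 1.57], [0, 2.5], [-1.57, 4.71], [0.05, 1.97], [-2.85, 2.85]. Speed limits (rad/s): [2.79, 2.79, 3.14, 3.14, 3.14, 3.14, 3.14].

### API

Orientations are given as a unit quaternion [x, y, z, w].
In Python, from bench import move_ptp, movel, move_j, move_gripper, pause, inverse_kinematics, read_camera, camera_params, MotionError, sign_off, look_for, tip_of, read_time_s, read_qpos, read_joint_vel, read_effort, read_eef_pos, read_tcp_rot, read_ft_force, read_ft_torque, read_finger_gap gives the robot as it stands. Calls block until the motion is done:
- move_ptp(position, orientation): joint-space move of the TCP to a pose.
- movel(position, orientation=None, speed=0.15): straight line of the TCP; orientation=None keeps the orientation; speed is the mean speed in m/s.
- move_j(angles): joint-space move.
- move_gripper(opening, effort=None): finger opening in m; effort is the grip in N (None keeps the last); returns when the fingers have stopped.
- pause(seconds).
- inverse_kinematics(position, orientation): joint angles nearest the present ones, or None.
- read_camera(name): name is "scene" or "side" or "wrist"; returns the picture (420x560x3 uint8, red, green, blue); there is no depth.
- camera_params(name): a dict with "K" (3x3 intrinsics, pixels), "camera_from_world" (4x4, takes a point from world to camera coordinates). Camera axes: x right, y down, z forward; pixel columns grow to the right and rows downward; lengths in m; the calibration is good to about 2 mm. A picture is of the moment at which its call begins: read the wrist's pose just before it. camera_params takes no time and is no camera call; for the wrist camera it gives the pose at the moment of the call.
A pose or a line that the arm cannot do raises MotionError and nothing moves.
- sign_off(): hands the job in, once; it reports no verdict.
Trained networks look in the newest picture that a camera, given by its name, has taken for a name from the list of things; names that differ only in an ending like _2 or _b are one class to them, and where a whole thing is asked for, a point or a joint stands for the part that bears it (a point fixed in the world has none). Each returns a list of dicts, best first, with "confidence" (0 to 1); they miss things now and then, are a little off and sometimes report something else, mostly with a low value. They report only what shows in the picture. A call takes as long as a camera call.
- look_for(camera, name): "at" ([column, row] in pixels, amid what is visible of it).
- tip_of(camera, name): "at" ([column, row] in pixels: a listed point, or the origin of a listed thing).
Readings, each from a call of its own:
- read_time_s(): time.
- read_qpos(): joint angles.
- read_joint_vel(): joint speeds.
- read_effort(): joint torques, N m.
- read_eef_pos(): TCP position.
- read_tcp_rot(): TCP orientation.
- read_ft_force(): force on the tool from outside, world axes, zero at the start.
- read_ft_torque(): the same for the moment, N m.
- read_finger_gap(): finger opening in m.
Only numpy, scipy, OpenCV 4.12 (cv2) and the standard library are available. Lean on these libraries where they do the work, as an engineer would, in place of code of your own. Each camera call takes 0.05 s, during which the arm holds its last target.

## Working session

There is one attempt and no reset: what is moved stays moved. The work goes in short steps, each a Python script; the robot and the scene stay as the last script left them, time stands still between calls to the robot, and variables do not carry over. Pictures are saved under pics/ and viewed, and the job is handed in when it is done.

```bash
ls; mkdir -p pics; python3 - <<'E'
from bench import *
import cv2
for n in ["scene","side","wrist"]:
    im=read_camera(n); cv2.imwrite(f"pics/{n}0.png",im[:,:,::-1])
    p=camera_params(n); print(n,p["K"],p["camera_from_world"])
    for t in ["tray","specimen","keeper","spare","jar","dish","driver","tweezers","bottle","collar"]:
        r=look_for(n,t)[:1]; print(t,[(x["at"],x["confidence"]) for x in r])
    for t in ["tray","tray_stop","keeper_hinge","specimen","specimen_mid","specimen_top","keeper_tip"]:
        r=tip_of(n,t)[:2]; print("tip",t,[(x["at"],x["confidence"]) for x in r])
print(read_time_s())
E
```

```text
pics
scene [[454.61230477   0.         281.81415802]
 [  0.         454.61230477 208.71541548]
 [  0.           0.           1.        ]] [[-8.88652288e-02  9.96043246e-01 -9.07163538e-04  3.58620706e-02]
 [ 7.74680505e-01  6.85431010e-02 -6.28627042e-01 -3.70670751e-01]
 [-6.26077540e-01 -5.65658478e-02 -7.77706383e-01  1.45576353e+00]
 [ 0.00000000e+00  0.00000000e+00  0.00000000e+00  1.00000000e+00]]
tray [([258.6, 243.5], 0.6)]
specimen [([266.9, 263.3], 0.65)]
keeper [([236.3, 193.7], 0.46)]
spare [([312.0, 233.6], 0.75)]
jar [([309.5, 204.8], 0.61)]
dish [([144.9, 197.2], 0.74)]
driver [([437.5, 222.1], 0.74)]
tweezers [([418.0, 273.3], 0.7)]
bottle [([413.9, 274.0], 0.72)]
collar [([414.3, 190.0], 0.66)]
tip tray [([265.5, 248.0], 0.91)]
tip tray_stop [([257.4, 203.1], 0.78), ([107.5, 244.6], 0.28)]
tip keeper_hinge [([241.1, 205.1], 0.82), ([267.4, 280.1], 0.26)]
tip specimen [([266.6, 279.0], 0.75)]
tip specimen_mid [([265.0, 265.1], 0.92), ([413.1, 288.3], 0.55)]
tip specimen_top [([266.9, 250.9], 0.9)]
tip keeper_tip [([229.3, 186.0], 0.64)]
side [[400.36905158   0.       
[... 1110 characters left out ...]
1058651e-01]
 [-5.34911029e-04 -9.65555079e-01  2.60198198e-01 -3.35519500e-02]
 [ 4.25414507e-04 -2.60198432e-01 -9.65555071e-01  3.76407349e-01]
 [ 0.00000000e+00  0.00000000e+00  0.00000000e+00  1.00000000e+00]]
tray [([221.6, 199.4], 0.69)]
specimen [([330.3, 201.9], 0.71)]
keeper [([334.7, 199.6], 0.49)]
spare [([204.0, 83.8], 0.69)]
jar [([120.3, 101.1], 0.86)]
dish []
driver []
tweezers []
bottle [([120.2, 97.7], 0.67)]
collar []
tip tray [([241.5, 196.7], 0.6)]
tip tray_stop [([128.1, 232.6], 0.81)]
tip keeper_hinge [([160.2, 276.4], 0.71), ([127.9, 230.2], 0.55)]
tip specimen [([324.8, 185.8], 0.98)]
tip specimen_mid []
tip specimen_top [([336.9, 211.8], 0.62)]
tip keeper_tip []
2.7
```

View pics/scene0.png

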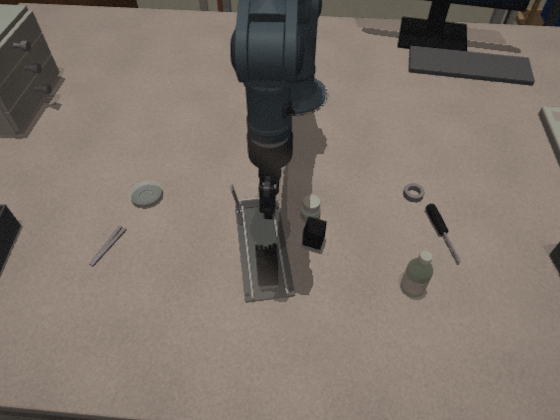

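View pics/side0.png

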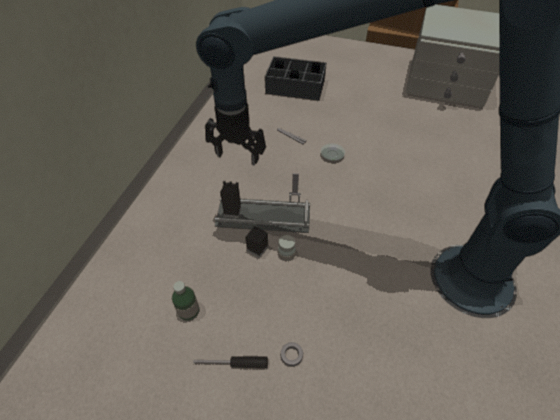

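View pics/wrist0.png

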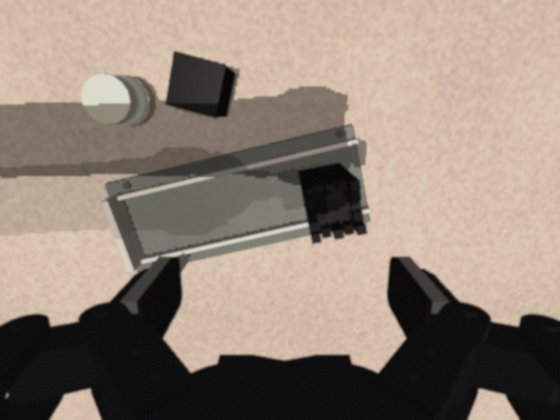

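The wrist view has the tray in the middle with its stop at the left (about (120,235)) and the specimen at the right (335,205). The jar and spare are above it at (115,100) and (203,85). Next I fit the tray pose.

```bash
cat > h.py <<'E'
from bench import *
import numpy as np, cv2
from scipy.optimize import least_squares
def proj(p,X):
    c=p["camera_from_world"]@np.append(X,1); u=p["K"]@c[:3]; return u[:2]/u[2]
def T(t,X):
    c,s=np.cos(t[2]),np.sin(t[2]); return np.array([t[0]+c*X[0]-s*X[1],t[1]+s*X[0]+c*X[1],X[2]])
def depthw(p,X): return p["K"][0,0]/(p["camera_from_world"]@np.append(X,1))[2]
E
cat > fit.py <<'E'
from h import *
P={n:camera_params(n) for n in ["scene","side","wrist"]}
TP={"tray":[0,0,0],"tray_stop":[.125,0,.023],"keeper_hinge":[.092,.046,.0545]}
O={"tray":dict(scene=(265.5,248),side=(260.6,215.3),wrist=(241.5,196.7)),
"tray_stop":dict(scene=(257.4,203.1),side=(305.4,213.6),wrist=(128.1,232.6)),
"keeper_hinge":dict(scene=(241.1,205.1),side=(291.7,191.9),wrist=(160.2,276.4))}
# hand-read wrist plate corners at z=8mm
C=[((.140-.275,-.055,.008),(352,126))]
def res(t,full=False):
    r=[]
    for k,o in O.items():
        for n,uv in o.items():
            X=T(t,TP[k]); e=(proj(P[n],X)-uv)/depthw(P[n],X)*1000
            r.append(e); 
            if full: print(k,n,e.round(1))
    for X,uv in C:
        X=T(t,X); e=(proj(P["wrist"],X)-uv)/depthw(P["wrist"],X)*1000; r.append(e)
        if full: print("corner",e.round(1))
    return np.concatenate(r)
s=least_squares(res,[.63,0,3.0],loss="soft_l1",f_scale=4)
print(s.x); res(s.x,True)
im=cv2.imread("pics/wrist0.png")
t=s.x
for q in [[(-.135,-.055,.008),(.14,-.055,.008),(.14,.055,.008),(-.135,.055,.008)],[(.125,-.04,.038),(.125,.04,.038)],[(-.13,-.035,.02),(.12,-.035,.02)],[(-.13,.035,.02),(.12,.035,.02)]]:
    pts=np.array([proj(P["wrist"],T(t,x)) for x in q]).round().astype(int)
    cv2.polylines(im,[pts],len(q)>2,(0,0,255),1)
cv2.imwrite("pics/wfit.png",im)
ims=cv2.imread("pics/side0.png")
for q in [[(-.135,-.055,.008),(.14,-.055,.008),(.14,.055,.008),(-.135,.055,.008)],[(.125,-.04,.038),(.125,.04,.038)]]:
    pts=np.array([proj(P["side"],T(t,x)) for x in q]).round().astype(int)
    cv2.polylines(ims,[pts],len(q)>2,(0,0,255),1)
cv2.imwrite("pics/sfit.png",cv2.resize(ims[130:280,170:370],None,fx=4,fy=4))
np.save("tray.npy",t)
# specimen foot: intersect ray / keeper tip
def sp(v):
    r=[]
    for z,o in ((.008,dict(scene=(266.6,279),side=(232.4,214.4),wrist=(324.8,185.8))),(.063,dict(scene=(265,265.1),side=(231.3,197.6))),(.118,dict(scene=(266.9,250.9),side=(231.2,188.2),wrist=(336.9,211.8)))):
        for n,uv in o.items():
            X=T(t,[v[0],v[1],z]); r.append((proj(P[n],X)-uv)/depthw(P[n],X)*1000)
    return np.concatenate(r)
s=least_squares(sp,[-.1,0],loss="soft_l1",f_scale=4); print("spec tray",s.x,s.fun.round(1))
def kp(v):
    r=[]
    for n,uv in dict(scene=(229.3,186),side=(295.5,172.7)).items():
        X=T(t,[.092,.046-.075*np.cos(v[0]),.0545+.075*np.sin(v[0])]); r.append((proj(P[n],X)-uv)/depthw(P[n],X)*1000)
    return np.concatenate(r)
s=least_squares(kp,[1.7]); print("keeper",s.x,s.fun.round(1))
E
python3 fit.py
```

```text
[ 0.60381694 -0.02777027  3.37411109]
tray scene [-6.7  1.9]
tray side [3.  1.5]
tray wrist [0.4 2. ]
tray_stop scene [-2.2 -1.4]
tray_stop side [-4.8  0.5]
tray_stop wrist [-1.4 -3. ]
keeper_hinge scene [-6.6  3.9]
keeper_hinge side [6.1 6.8]
keeper_hinge wrist [-0.5 -1.7]
corner [ 1.6 -5.6]
spec tray [-0.08678074  0.00132028] [-0.3 -0.4  0.8 -7.5 -6.3 -2.6  1.7  1.4 -1.   6.8 -3.8  1.3 -5.8 -3.
 -3.   0.1]
keeper [1.7750703] [-0.2  2.3 -2.   1.1]
```

```bash
sleep 1
```

```text
(no output)
```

View pics/wfit.png

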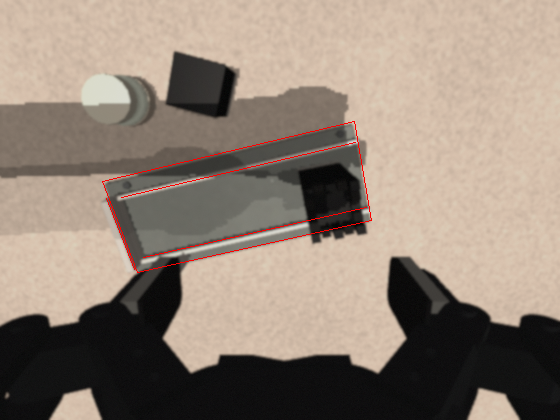

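View pics/sfit.png

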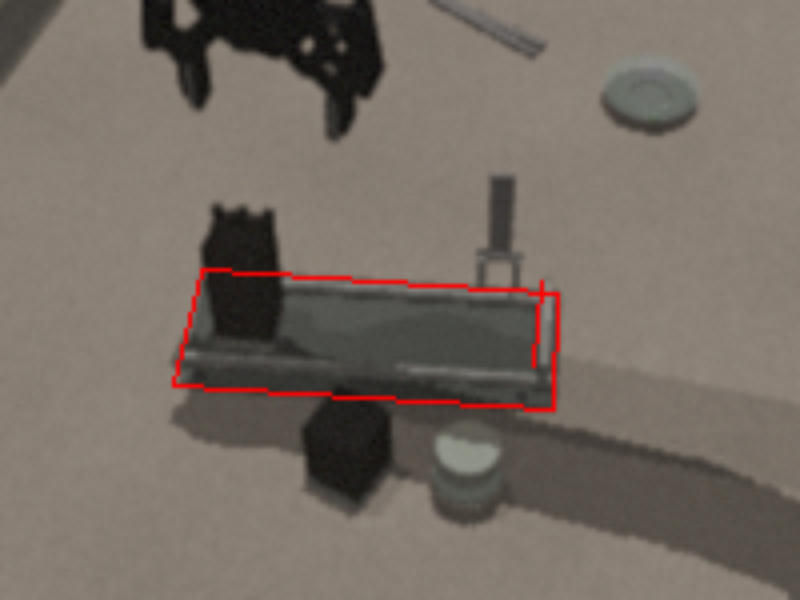

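The fit holds to within a few mm: the red outline lies on the tray edges in the wrist view, and the stop is towards the robot. The specimen's foot is at tray x ≈ -87 mm, and the keeper leans outward at about 1.78 rad. I'll tip the specimen now.

```bash
cat >> h.py <<'E'
from scipy.spatial.transform import Rotation as R
try: t=np.load("tray.npy")
except Exception: t=None
def quat(extra=0):
    # tool z down; choose tool x along world direction at angle a; jaws (y) along tray y
    a=t[2]-np.pi+extra
    M=np.array([[np.cos(a),np.sin(a),0],[np.sin(a),-np.cos(a),0],[0,0,-1]])
    return R.from_matrix(M).as_quat()
def W(x,y,z): return list(T(t,[x,y,z]))
def snap(tag,names=("scene","side","wrist")):
    for n in names: cv2.imwrite(f"pics/{n}_{tag}.png",read_camera(n)[:,:,::-1])
E
python3 - <<'E'
from h import *
print(R.from_quat(read_tcp_rot()).as_matrix().round(2), read_ft_force())
for e in (0,np.pi):
  for p in [(-.15,0,.2),(-.07,0,.106),(.01,0,.04),(.092,.1,.12)]:
    print(e,p,inverse_kinematics(W(*p),quat(e)))
E
```

```text
[[-0.  1. -0.]
 [ 1.  0. -0.]
 [-0. -0. -1.]] [-0.73448087 -0.40371514  0.13485189]
0 (-0.15, 0, 0.2) [-0.24595243  0.62397826  0.2763311   1.37172333 -0.17403011  1.16961431
 -1.28947508]
0 (-0.07, 0, 0.106) [-0.23900328  0.58166048  0.26006093  1.65411245 -0.17729574  0.92900607
 -1.25165793]
0 (0.01, 0, 0.04) [-0.2141771   0.55482925  0.24016914  1.874263   -0.18811536  0.73429957
 -1.20684704]
0 (0.092, 0.1, 0.12) [-0.06469541  0.37420171  0.30180158  1.94097326 -0.14549509  0.84716149
 -1.02421238]
3.141592653589793 (-0.15, 0, 0.2) [ 0.10669155  0.62816295 -0.26026882  1.34908855  0.16394129  1.18526841
  1.63564981]
3.141592653589793 (-0.07, 0, 0.106) [ 0.1483745   0.58619004 -0.25677028  1.63230522  0.17413764  0.94560674
  1.63375327]
3.141592653589793 (0.01, 0, 0.04) [ 0.17878694  0.55828421 -0.24230139  1.85390557  0.18727337  0.75142887
  1.63787274]
3.141592653589793 (0.092, 0.1, 0.12) [ 0.35332089  0.37348201 -0.18932121  1.92026173  0.09104473  0.85598823
  1.92031515]
```

```bash
python3 - <<'E'
from h import *
q=quat(np.pi)
move_gripper(.012)
move_ptp(W(-.165,0,.20),q)
movel(W(-.155,0,.106),q,.15)
print(read_ft_force(),read_time_s())
for x in (-.125,-.115,-.105,-.095):
    movel(W(x,0,.106),q,.05); print(x,np.round(read_ft_force(),1))
snap("a"); print(read_time_s(), read_finger_gap())
E
python3 -c "
import cv2
a=cv2.imread('pics/side_a.png')[110:270,160:372];cv2.imwrite('pics/side_a2.png',cv2.resize(a,None,fx=3.5,fy=3.5))"
```

```text
[ 0.7688859  -0.22540889  0.48328254] 5.6583
-0.125 [ 0.9 -1.1  0.8]
-0.115 [ 0.3  0.1 -0.1]
-0.105 [0.8 0.6 0.1]
-0.095 [ 0.9 -0.1 -0. ]
7.6083 0.012139705704958913
```

View pics/side_a2.png

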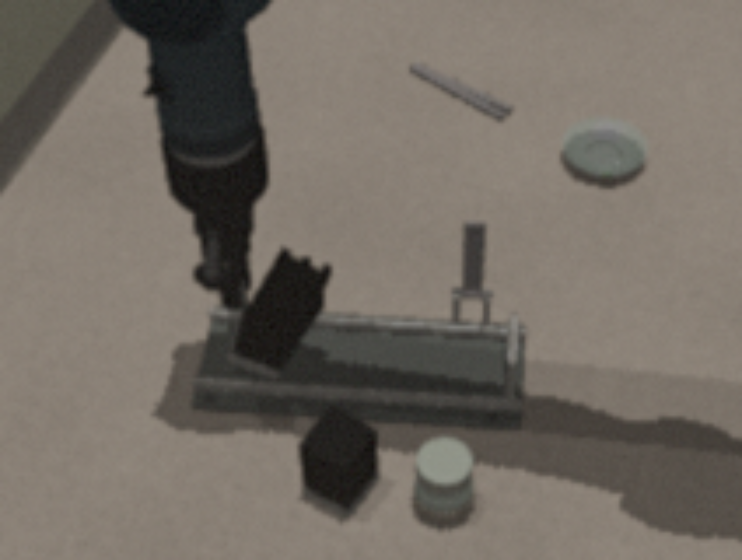

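View pics/wrist_a.png

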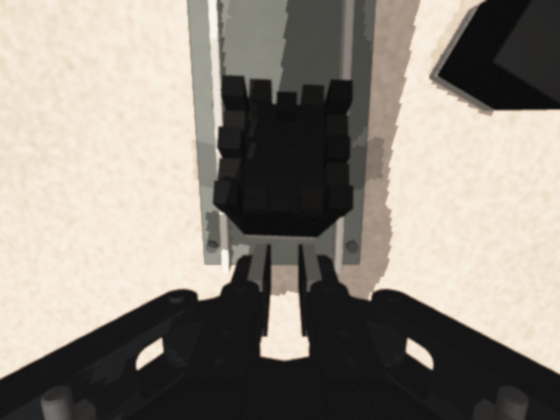

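It is tipping well. In the side crop the specimen, at (280,310), leans about 25–30° towards the stop. The wrist view shows it centred between the rails. I'll keep pushing.

```bash
python3 - <<'E'
from h import *
q=quat(np.pi)
movel(W(-.06,0,.106),q,.05); print(np.round(read_ft_force(),1))
pause(.4)
movel(W(-.15,0,.15),q,.15)
snap("b"); print(read_time_s())
for n in ["side","scene","wrist"]:
    for k in ["specimen_top","specimen_mid","specimen"]:
        print(n,k,[(x["at"],x["confidence"]) for x in tip_of(n,k)[:1]])
import cv2
a=cv2.imread('pics/side_b.png')[110:270,160:372];cv2.imwrite('pics/side_b2.png',cv2.resize(a,None,fx=3.5,fy=3.5))
E
```

```text
[0.2 0.8 0.2]
9.825
side specimen_top [([276.6, 212.2], 0.67)]
side specimen_mid [([258.6, 208.2], 0.84)]
side specimen [([240.6, 210.4], 0.91)]
scene specimen_top []
scene specimen_mid []
scene specimen [([267.3, 265.1], 0.6)]
wrist specimen_top []
wrist specimen_mid []
wrist specimen [([283.6, 87.0], 0.65)]
```

View pics/side_b2.png

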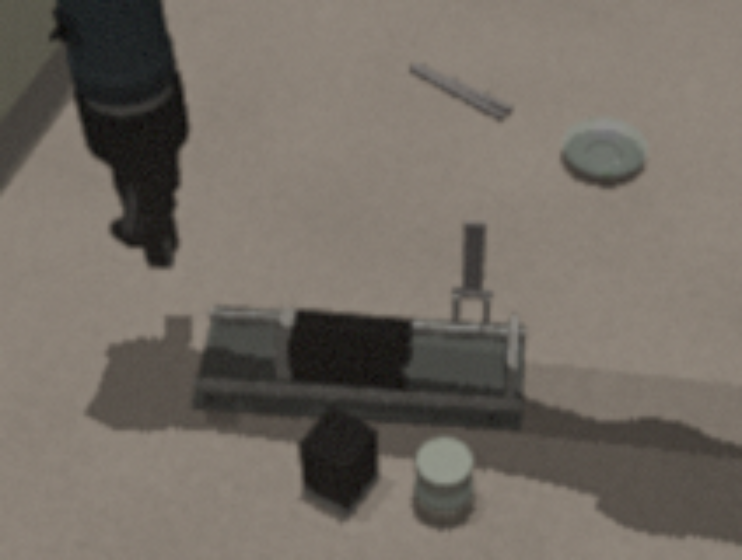

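View pics/wrist_b.png

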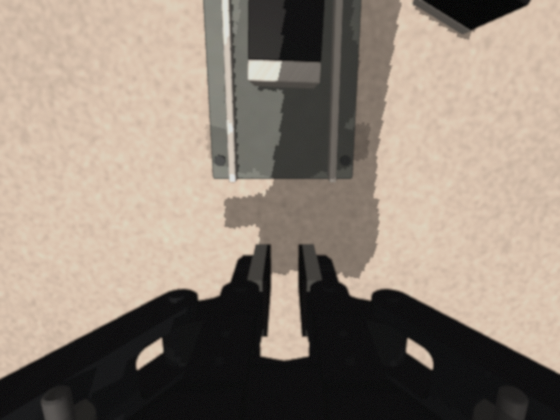

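The specimen lies flat and straight in the lane, its cap at (285,70) in the wrist view and the rails at columns 231 and 338. Next I push it to the stop.

```bash
python3 - <<'E'
from h import *
q=quat(np.pi); d=np.array([np.cos(t[2]),np.sin(t[2])])
movel(W(-.115,0,.044),q,.15)
f0=np.array(read_ft_force())
movel(W(-.02,0,.044),q,.06)
print(np.round(read_ft_force(),1))
x=-.02
while x<.016:
    x+=.003; movel(W(x,0,.044),q,.03)
    f=-np.dot((np.array(read_ft_force())-f0)[:2],d); print(round(x,3),round(f,1))
    if f>8: break
snap("c"); print(read_time_s())
for k in ["specimen_top","specimen_mid","specimen"]:
        print("side",k,[(x["at"],x["confidence"]) for x in tip_of("side",k)[:1]])
a=cv2.imread('pics/side_c.png')[110:270,160:372];cv2.imwrite('pics/side_c2.png',cv2.resize(a,None,fx=3.5,fy=3.5))
E
```

```text
[ 0.4 -1.4  0.8]
-0.017 1.4
-0.014 -0.0
-0.011 0.1
-0.008 -0.6
-0.005 0.9
-0.002 -0.8
0.001 -0.2
0.004 -0.3
0.007 2.7
0.01 4.9
0.013 8.4
15.8
side specimen_top [([307.8, 212.3], 0.72)]
side specimen_mid [([285.9, 207.1], 0.93)]
side specimen [([268.3, 211.0], 0.72)]
```

View pics/side_c2.png

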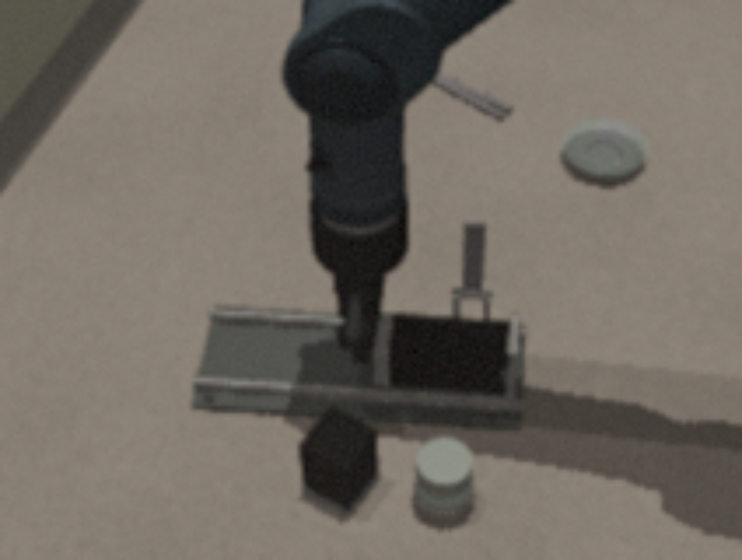

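View pics/wrist_c.png

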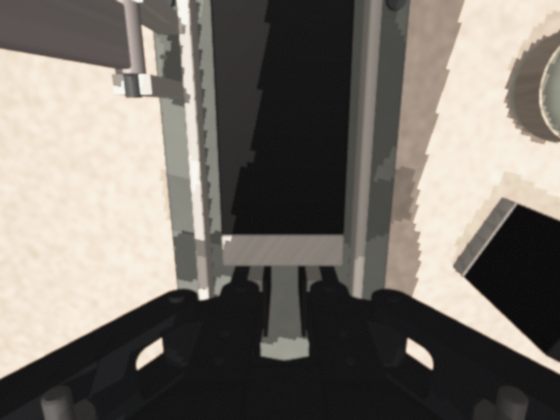

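The crown is against the stop: contact force built from about 0.006 m to 8 N. The specimen is square in the lane and the keeper is still open. Next I retreat and do the keeper.

```bash
python3 - <<'E'
from h import *
q=quat(np.pi)
movel(W(-.02,0,.044),q,.1)
movel(W(-.04,0,.22),q,.2)
move_gripper(0.0)
P=(.092,.115,.22)
for e in (np.pi/2,3*np.pi/2): print(e,[None if j is None else np.round(j,2) for j in (inverse_kinematics(W(*P),quat(e)),inverse_kinematics(W(.092,.02,.118),quat(e)))])
snap("d"); 
for n in ["side","scene"]:
  for k in ["specimen_top","specimen_mid","specimen","keeper_tip","keeper_hinge"]:
    if n=="side" or "keep" in k:
        u=None
        r=tip_of(n,k)[:1]
        if not r: print(n,k,"none"); continue
        z={"specimen_top":.03,"specimen_mid":.03,"specimen":.03,"keeper_tip":.128,"keeper_hinge":.0545}[k]
        p=camera_params(n)
        s=least_squares(lambda v: proj(p,T(t,[v[0],v[1],z]))-r[0]["at"],[0,0]); print(n,k,s.x.round(4),r[0]["confidence"])
print(read_time_s())
E
```

```text
1.5707963267948966 [array([ 0.21,  0.25,  0.01,  1.84, -0.  ,  1.05,  0.45]), array([ 0.07,  0.31, -0.02,  2.01,  0.01,  0.82,  0.28])]
4.71238898038469 [array([-0.8 ,  0.66,  1.38,  1.88, -0.7 ,  1.22, -2.09]), array([ 1.05,  0.69, -1.24,  1.97,  0.76,  1.06,  2.83])]
side specimen_top [ 0.124  -0.0009] 0.59
side specimen_mid [0.071  0.0074] 0.78
side specimen [-0.0156 -0.4481] 0.71
side keeper_tip [0.0938 0.076 ] 0.52
side keeper_hinge [0.0879 0.052 ] 0.96
scene keeper_tip [0.0938 0.0648] 0.4
scene keeper_hinge [0.0906 0.0439] 0.73
18.2417
```

View pics/wrist_d.png

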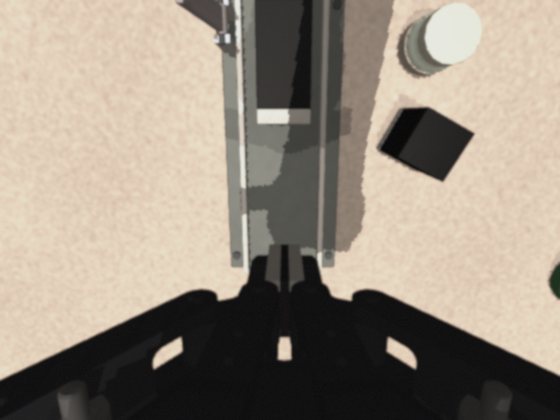

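```bash
python3 - <<'E'
from h import *
q=quat(np.pi/2)
move_ptp(W(.092,.13,.22),q)
movel(W(.092,.13,.118),q,.15)
f0=np.array(read_ft_force()); dy=np.array([-np.sin(t[2]),np.cos(t[2])])
snap("e0",("wrist",))
for y in (.09,.075,.06,.05,.04,.03,.02):
    movel(W(.092,y,.118),q,.05)
    print(y,np.round((np.array(read_ft_force())-f0),1))
pause(.5)
movel(W(.092,.03,.22),q,.15)
move_ptp(W(-.04,.0,.26),quat(np.pi))
pause(.2)
snap("e"); print(read_time_s())
for n in ["side","scene","wrist"]:
  for k in ["specimen_top","specimen_mid","keeper_tip","keeper_hinge"]:
        r=tip_of(n,k)[:1]
        if not r: print(n,k,"none"); continue
        z={"specimen_top":.03,"specimen_mid":.03,"keeper_tip":.0545,"keeper_hinge":.0545}[k]
        p=camera_params(n)
        s=least_squares(lambda v: proj(p,T(t,[v[0],v[1],z]))-r[0]["at"],[0,0]); print(n,k,s.x.round(4),r[0]["confidence"])
a=cv2.imread('pics/side_e.png')[110:270,160:372];cv2.imwrite('pics/side_e2.png',cv2.resize(a,None,fx=3.5,fy=3.5))
E
```

```text
0.09 [ 0.4 -0.1  1.1]
0.075 [ 0.5 -0.3 -0.2]
0.06 [-0.7 -0.4 -0.1]
0.05 [ 0.2  0.5 -0.6]
0.04 [-0.7  0.5  1. ]
0.03 [-1.   0.8 -0.1]
0.02 [-0.1 -0.2 -0.1]
26.425
side specimen_top [0.1309 0.0015] 0.82
side specimen_mid [ 0.077  -0.0056] 0.98
side keeper_tip [ 0.0953 -0.0244] 0.6
side keeper_hinge [0.0852 0.0522] 0.67
scene specimen_top none
scene specimen_mid [0.0695 0.0051] 0.87
scene keeper_tip [ 0.0953 -0.0231] 0.57
scene keeper_hinge [0.0912 0.044 ] 0.61
wrist specimen_top none
wrist specimen_mid [ 0.0752 -0.0038] 0.69
wrist keeper_tip [ 0.0941 -0.0288] 0.92
wrist keeper_hinge [0.0936 0.0452] 0.77
```

View pics/side_e2.png

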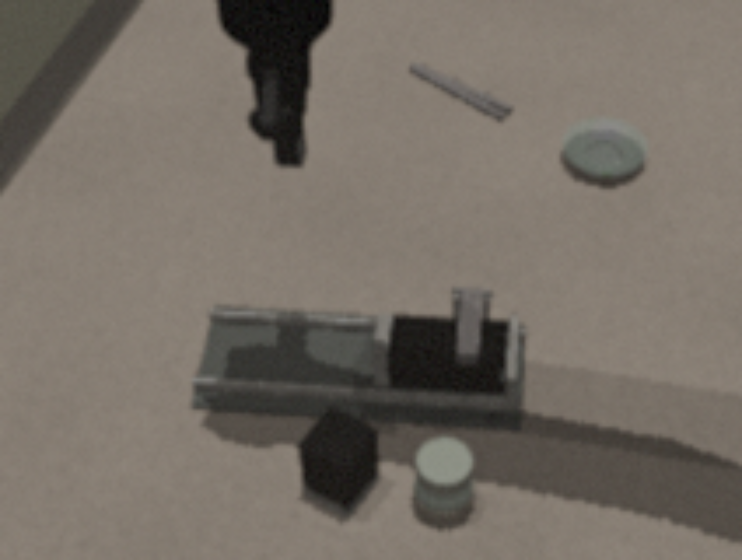

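View pics/wrist_e.png

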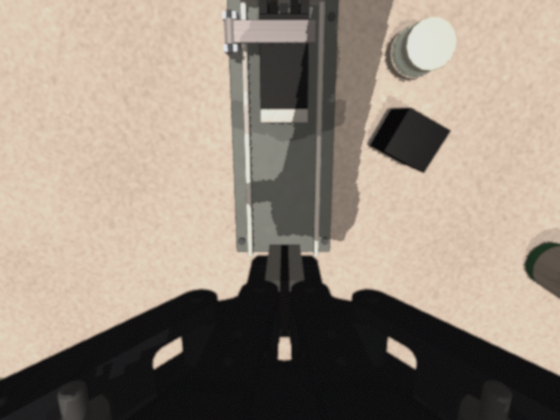

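View pics/scene_e.png

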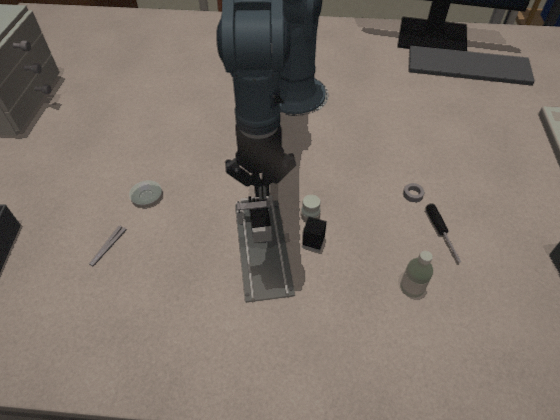

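The keeper lies flat across the specimen (side crop (468,325), wrist (272,30)), and the bystanders look unmoved. One close look at the crown and stop before handing in.

```bash
python3 - <<'E'
from h import *
move_ptp(W(.04,.0,.26),quat(np.pi))
pause(.2)
p=camera_params("wrist"); snap("f",("wrist",))
im=cv2.imread("pics/wrist_f.png")
for X in [(.125,0,.038),(.125,-.04,.038),(.125,.04,.038)]: cv2.circle(im,tuple(int(round(v)) for v in proj(p,T(t,X))),3,(0,0,255),1)
for X in [(.015,-.022,.052),(.015,.022,.052),(.125,-.022,.052),(.125,.022,.052)]: cv2.circle(im,tuple(int(round(v)) for v in proj(p,T(t,X))),3,(0,255,0),1)
cv2.imwrite("pics/wrist_f2.png",im)
for k in ["specimen_top","specimen_mid","specimen","tray_stop","keeper_tip","keeper_hinge"]:
        r=tip_of("wrist",k)[:1]
        if not r: print(k,"none"); continue
        z={"specimen_top":.03,"specimen_mid":.03,"specimen":.03,"tray_stop":.023}.get(k,.0545)
        s=least_squares(lambda v: proj(p,T(t,[v[0],v[1],z]))-r[0]["at"],[0,0]); print(k,s.x.round(4),r[0]["confidence"])
print(read_time_s())
E
```

```text
specimen_top [0.1274 0.0026] 0.71
specimen_mid [0.074  0.0022] 0.64
specimen [0.0175 0.0013] 0.64
tray_stop [0.128  0.0023] 0.65
keeper_tip [ 0.095  -0.0262] 0.74
keeper_hinge [0.094  0.0474] 0.95
27.9917
```

View pics/wrist_f2.png

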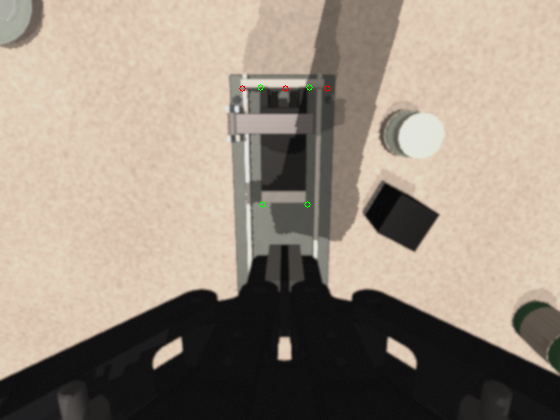

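In this view the crown reaches the stop, with the top and stop within 1 mm of each other along the tray. The keeper spans the specimen level: hinge to tip measures 74 mm against 75 mm. Handing in.

```bash
python3 -c "
from bench import *
print(read_ft_force(),read_time_s()); sign_off()"
```

```text
[ 0.80495079 -0.19696024 -0.94702728] 27.9917
the job is handed in; nothing more can be done
```

The job is handed in at 28.0 s of the 51 s allowed. The specimen lies along the tray with its crown against the stop, and the keeper bar lies down across it. `sign_off` gave no verdict.

I tipped the specimen over with the fingertips and slid it by its foot until the pushing force rose to about 8 N at the stop. I then pushed the keeper past upright from outside, and it fell across the specimen.

**Last checks:**
- **Crown:** the last wrist picture put the crown end at tray x = 127.4 mm and the stop at 128.0 mm, so they are within 1 mm of each other. The specimen was about 2 mm off the lane's middle and square with it.
- **Keeper:** hinge to tip measured 74 mm against the real 75 mm, which fits a level bar.
- **Contact:** the arm was clear above, with only about 1 N on the wrist, which is noise.
- **Bystanders:** they look unmoved in the pictures, but I did not measure their positions.

**Disagreements:** an earlier side view put the crown at 130.9 mm, and the networks differed by 2–7 mm between cameras. My tray fit reads about 2–3 mm off along x, which explains the stop reading 128 instead of 125 mm, so I went by the gap between crown and stop.

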